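Space the support bars of a neck jig with a gauge

ROBOT

A 6-joint arm with a two-finger parallel gripper is mounted at the origin on the work surface; the furniture and walls round the work are solid. World frame = base frame: x ahead of the robot, y to its left, z up, the work surface at z = 0. Lengths are in m, angles in rad, forces in N, time in s.
With the tool pointing down it reaches from about 0.4 to 0.825 m from the base axis. Payload 7 kg.
Tool frame: the origin (TCP) lies on the centre line of the jaws, within the pads' length; the fingertips stand 14 mm ahead of it and the grasp point (between the pads) lies 5 mm behind it; z points along the fingers, y is the line along which they close (so a half turn about z gives the same grasp; the last joint's range is limited). The gripper opens to 88 mm and grips with 3 to 60 N. Pads are 19 mm wide; open, the fingers measure 130 mm over their backs; the gripper's body (78 mm by 193 mm) begins 47 mm behind the grasp point.
Start: joints at [-0.937, 0.359, 0.012, 0, -1.224, -0.288], TCP at [0.229, -0.635, 0.215] pointing down, gripper open.
Joint ranges: [-3.07, 3.07], [-1.43, 2.12], [-1.02, 1.25], [-3.03, 1.67], [-3.05, -0], [-3.03, 3.03]. Speed limits (rad/s): [2.39, 2.39, 3.01, 3.14, 3.14, 3.14].

INTERFACE

Orientations are given as a unit quaternion [w, x, y, z].
In Python, from station import env gives the robot as it stands.
- The arm moves only by the tool play_rows, never from a script. Its argument "moves" is one flat list of numbers, 4 for each row, row after row: the shift along the tool's x, y, z scaled (see below), then the turn about the tool's z scaled (see below). In form: [x, y, z, roll, x, y, z, roll, ...]. A call has 1 to 12 rows; each row is the pose to reach, as a shift and turn from the pose commanded when the call began, along the tool's axes at that moment; what a row does not reach only later rows make up. The controller multiplies each number of a shift by 200 mm and each number of a turn by 90 degrees. A row lasts 1/10 s, in which the tool goes at most 50 mm and 8.59 degrees, less where a joint would pass 70% of its speed; a pose out of reach is approached as far as the arm can. A call with a number of a shift or a turn outside -1 to 1 is refused whole. A call with a gripper value outside its range is refused whole. "grip" is the finger opening in mm, from 0 to 87.6, set as the call begins (left out, the last holds). The fingers move at their own pace and stop on an object; "newtons" is the grip in N (left out, the last holds). Time passes only in rows, so rows that repeat a pose let the fingers close. It gives the time, the measured TCP pose, the force, the opening and the grip force at its end, in the units of the state.
- env.sense(): the state, without advancing time (a new reading comes with each control period).
- env.grab_frame(name): name is "side" or "top" or "wrist"; returns a dict with "image" (384x512x3 uint8, red, green, blue), "intrinsics" (3x3 intrinsics, pixels), "R" (3x3) and "t" (3): a world point X has camera coordinates R X + t; the wrist camera has in their place "mount" (4x4, takes a point from camera to tool coordinates, whose origin is the TCP and whose axes are the flange's). Camera axes: x right, y down, z forward; pixel columns grow to the right and rows downward; lengths in m; the calibration is good to about 2 mm. The wrist camera is an equidistant fisheye: a pixel r from the principal point sees the ray r / f radians off the axis. A picture is of the moment at which its call begins: read the wrist's pose just before it. There is no depth.
- env.sign_off(): hands the job in; it is judged then, once.
The state is a dict: "clock": time; "joint_positions": joint angles; "qvel": joint speeds; "joint_torque": joint torques, N m; "eef_pos": TCP position; "tcp_rot": TCP orientation; "force": force on the tool from outside, world axes, zero at the start; "torque": the same for the moment, N m; "finger_gap": finger opening in m; "grasp_force": force on a finger pad.
Only numpy, scipy, OpenCV 4.12 (cv2) and the standard library are available. Lean on these libraries where they do the work, as an engineer would, in place of code of your own. Each camera call takes 0.05 s, during which the arm holds its last target. There are 200 camera calls.

TASK

Use the orange spacer gauge to set equal gaps along the neck jig: hook the gauge over the middle bar with its thick spacer foot towards the bolted dark bar, draw the bar along until the foot just touches the bolted bar, then lift the gauge off, step it on to the outer bar and draw that one up in the same way until the foot just touches the middle bar, without shoving the middle bar out of place. Then stand the gauge upright in the wooden tray again and let go.

Things in the scene. Friction and masses are not known exactly. Their poses are not given: they have to be found in the camera images.
- gauge_grip (a point): Centre of the black upright grip (30 mm in x, 20 mm in y, 44 mm tall) on the loose orange spacer gauge, which is 40 mm (x) by 80 mm (y), 78 mm high, 0.12 kg. The point is 56 mm above the gauge's underside; z is up. Grip it best across the 20 mm (y), so that it cannot tip when it drags a bar
- gauge_slot (a point): Centre of the roof of the gauge's slot, 12 mm along -y and 34 mm below gauge_grip, same axes. From +y to -y the gauge has a 36 mm thick spacer foot (y +52 to +16 mm of this point), a slot open below and at both ends, 32 mm wide, and a 12 mm lip (y -16 to -28 mm). Foot and lip reach 22 mm below the roof; the bridge over the slot is 12 mm thick
- fixed_bar_top (a point): Centre of the top of the bolted bar (dark wood, black top, brass bolt heads) of the fixed jig. x along the bar, y along the rail; the sliding bars lie towards -y. All three bars are 120 mm long (x), 24 mm thick (y), reaching from 32 to 62 mm above the bench; the aluminium rail under them tops out at 31 mm
- bar_1_top (a point): Centre of the top of the middle bar (pale wood, cork top, slides along the rail only); x along the bar, y along the rail towards the bolted bar, z up. Sliding it takes about 5 N and it stays where it is left
- bar_2_top (a point): The same point and axes on the outer bar, alike, farthest from the bolted bar
- bar_1 (a joint): Clear gap in m between the facing sides of the bolted bar and the middle bar. 0.044 when the gauge, its lip drawing the bar, touches the bolted bar with its foot (36 mm foot plus 8 mm play)
- bar_2 (a joint): Clear distance in m between the facing sides of the bolted bar and the outer bar. The gap between middle and outer bar is this less joint bar_1 less 0.024; it too becomes 0.044 with the gauge
- tray: Shallow dark wooden tray, fixed, 100 mm (x) by 130 mm (y), rim 16 mm high, walls 6 mm. Origin at the centre of its underside; its inner floor lies 6 mm above that, 14 mm above the bench
- bottle: Small amber dye bottle with a black dropper top, 33 mm across, 102 mm tall, loose bystander: leave it standing. Origin at the centre of its underside

How it is judged:
On the way, in this order (a step that is already met when the one before it is completed fails the run):
1. the gauge sits over the middle bar and the middle bar's gap to the bolted bar is 44 mm, give or take 3 (value of joint bar_1 between 0.041 and 0.047 m and x of gauge_slot in the frame of bar_1_top between -0.04 and 0.04 m and y of gauge_slot in the frame of bar_1_top between -0.009 and 0.009 m and z of gauge_slot in the frame of bar_1_top between -0.003 and 0.016 m and angle between gauge_slot's own z axis and vertical below 0.15 rad), for 0.2 s.
2. the gauge sits over the outer bar, and both gaps are 44 mm, give or take 3 (value of joint bar_1 between 0.041 and 0.047 m and y of bar_1_top in the frame of bar_2_top between 0.065 and 0.071 m and x of gauge_slot in the frame of bar_2_top between -0.04 and 0.04 m and y of gauge_slot in the frame of bar_2_top between -0.009 and 0.009 m and z of gauge_slot in the frame of bar_2_top between -0.003 and 0.016 m and angle between gauge_slot's own z axis and vertical below 0.15 rad), for 0.2 s.
At the end, for the whole second after the job is handed in: Both gaps (bolted bar to middle bar, middle bar to outer bar) are 44 mm within 3 mm, and the gauge stands upright on the floor of the tray, released (value of joint bar_1 between 0.041 and 0.047 m and y of bar_1_top in the frame of bar_2_top between 0.065 and 0.071 m and angle between gauge_grip's own z axis and vertical below 0.08 rad and x of gauge_grip in the frame of tray between -0.035 and 0.035 m and y of gauge_grip in the frame of tray between -0.03 and 0.03 m and z of gauge_grip in the frame of tray between 0.058 and 0.066 m); the robot touches nothing.
It fails at once if the dye bottle is knocked over or shoved more than 40 mm (angle between bottle's own z axis and vertical above 0.5 rad or distance of bottle from where it was at the start of the episode above 0.04 m).
It also fails if it takes over 53 s, if anything falls off the work surface, if the arm or the gripper's body presses on something with over 40 N, if the wrist force passes 120 N, or if a joint passes its speed limit or range.

## Working session

There is one attempt and no reset: what is moved stays moved. The work goes in short steps, Python scripts to look and compute and a tool call to move; the robot and the scene stay as the last step left them, time stands still between calls to the robot, and variables do not carry over. Pictures are saved under pics/ and viewed, at most 10 in all, crops included, and the job is handed in when it is done.

Besides the shell and the picture viewer there is one more tool, called after ">>>" as name(argument=value, ...) on one line, values as JSON. play_rows: Moves the arm, as the interface text tells. Its arguments: {"type":"object","properties":{"moves":{"type":"array"},"grip":{"type":"number"},"newtons":{"type":"number"}},"required":["moves"]}

```bash
mkdir -p pics
cat > cap.py <<'E'
import sys,cv2,pickle
from station import env
s=env.sense()
tag=sys.argv[1]
for n in sys.argv[2:]:
    f=env.grab_frame(n); f['state']=s
    pickle.dump(f,open(f'{n}_{tag}.pkl','wb'))
    cv2.imwrite(f'pics/{n}_{tag}.png',f['image'][:,:,::-1])
print(s['clock'],s['eef_pos'],s['tcp_rot'],s['finger_gap'])
E
python3 cap.py a top side; ls
```

```text
0.0 [ 0.22859073 -0.63458503  0.21403364] [-2.17590653e-04 -1.71982088e-01  9.85099731e-01  7.96122921e-04] 0.08738463005214336
cap.py
pics
side_a.pkl
top_a.pkl
```

View pics/top_a.png

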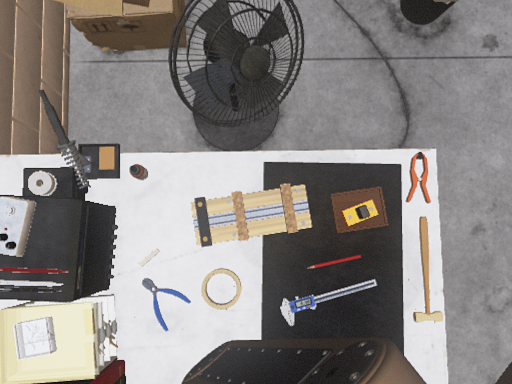

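View pics/side_a.png

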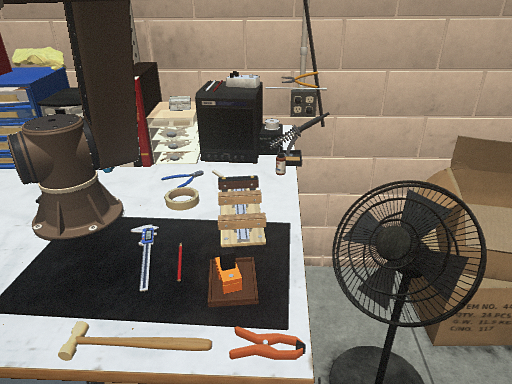

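The top view shows the bolted bar at about (203,221), the middle bar at (239,215), the outer bar at (290,208), the gauge in its tray at (359,211) and the bottle at (139,172), clear of the work. I'll zoom in.

Run:
```python
import pickle,cv2,numpy as np
f=pickle.load(open('top_a.pkl','rb'))
im=f['image'][:,:,::-1]
cv2.imwrite('pics/topcrop.png',cv2.resize(im[170:260,185:395],None,fx=3.8,fy=3.8,interpolation=cv2.INTER_CUBIC))
K=f['intrinsics'];R=f['R'];t=f['t']
print(K,R,t, -R.T@t)
def cast(u,v,z):
    d=R.T@np.linalg.solve(K,[u,v,1]);c=-R.T@t
    return (c+d*(z-c[2])/d[2]).round(4)
for n,u,v,z in [('fixed',203,221,.062),('mid',239,215,.062),('out',290,208,.062),('grip',363,213,.092),('tray',359,209,.024),('bottle',139,172,.05)]:print(n,cast(u,v,z))
```

```text
[[466.89742849   0.         261.75379131]
 [  0.         466.89742849 193.18181201]
 [  0.           0.           1.        ]] [[-0.01763463 -0.99971114  0.01632948]
 [-0.99535206  0.01600659 -0.09496345]
 [ 0.09467464 -0.01792822 -0.99534682]] [-0.00703794  0.50486976  1.14242782] [0.3942401  0.00536455 1.185171  ]
fixed [0.4363 0.1272 0.062 ]
mid [0.4493 0.0408 0.062 ]
out [ 0.4641 -0.0824  0.062 ]
grip [ 0.4476 -0.2515  0.092 ]
tray [ 0.4611 -0.2579  0.024 ]
bottle [0.559  0.2839 0.05  ]
```

View pics/topcrop.png

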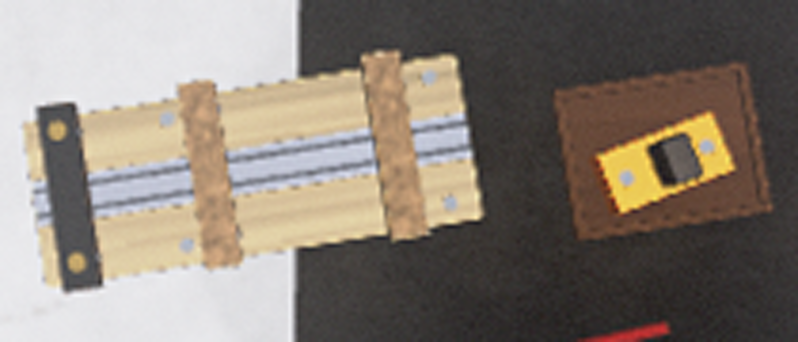

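The gauge lies at an angle in the tray, with its grip at about (677,158) in the crop. The cork bars are at about (209,175) and (395,145). Next I'll fit rectangles and check which end is the foot in the side view.

```bash
cat > h.py <<'E'
import pickle,cv2,numpy as np
from scipy.spatial.transform import Rotation as Ro
def load(n): return pickle.load(open(n+'.pkl','rb'))
def cast(f,uv,z):
    uv=np.atleast_2d(uv).astype(float)
    K=f['intrinsics']
    if 'mount' in f:
        d=(uv-K[:2,2])/[K[0,0],K[1,1]]; th=np.linalg.norm(d,axis=1,keepdims=True)
        d=np.c_[d/np.maximum(th,1e-9)*np.sin(th),np.cos(th)]
        s=f['state'];q=s['tcp_rot'];T=np.eye(4);T[:3,:3]=Ro.from_quat(np.roll(q,-1)).as_matrix();T[:3,3]=s['eef_pos']
        M=T@f['mount'];d=d@M[:3,:3].T;c=M[:3,3]
    else:
        R=f['R'];c=-R.T@f['t'];d=np.c_[uv,np.ones(len(uv))]@np.linalg.inv(K).T@R
    return (c+d*((z-c[2])/d[:,2])[:,None])[:,:2]
def rect(f,mask,z,minpx=40):
    """biggest blobs -> minAreaRect in world mm at height z: centre, long side, short side, angle of long side"""
    mask=cv2.morphologyEx(mask.astype(np.uint8),cv2.MORPH_OPEN,np.ones((2,2),np.uint8))
    cs,_=cv2.findContours(mask,cv2.RETR_EXTERNAL,cv2.CHAIN_APPROX_NONE)
    out=[]
    for c in sorted(cs,key=cv2.contourArea,reverse=True)[:4]:
        if cv2.contourArea(c)<minpx: continue
        w=cast(f,c[:,0],z)*1000
        b=cv2.boxPoints(cv2.minAreaRect(w.astype(np.float32)))
        e=[b[1]-b[0],b[2]-b[1]];e.sort(key=np.linalg.norm)
        out.append((b.mean(0).round(1),np.linalg.norm(e[1]).round(1),np.linalg.norm(e[0]).round(1),(np.degrees(np.arctan2(e[1][1],e[1][0]))%180).round(1),c[:,0].mean(0).round()))
    return out
def move(xyz,ang):
    from station import env
    s=env.sense();M=Ro.from_quat(np.roll(s['tcp_rot'],-1)).as_matrix();p=np.array(s['eef_pos'])
    cur=np.degrees(np.arctan2(M[1,1],M[0,1]))
    da=(cur-ang+90)%180-90
    print('pos',p.round(4),'yaw',cur.round(2),'t',s['clock'],'F',np.round(s['force'],1),'-> rows',(M.T@(np.array(xyz)-p)/.2).round(4),'roll',(da/90).round(4))
E
python3 - <<'E'
from h import *
f=load('top_a');im=f['image'];hsv=cv2.cvtColor(im,cv2.COLOR_RGB2HSV)
roi=np.zeros(im.shape[:2],bool);roi[175:250,188:390]=1
H,S,V=[hsv[...,i].astype(int) for i in range(3)]
for p in [(239,215),(290,208),(222,200),(355,212),(340,215),(363,213)]: print(p,hsv[p[1],p[0]])
print('orange',rect(f,roi&(S>170)&(V>180)&(H<30),.048))
cork=roi&(H<16)&(S>85)&(V>110)
cork[:,325:]=0
print('cork',rect(f,cork,.062))
blk=roi&(V<70);blk[:,225:]=0
print('black',rect(f,blk,.062))
tr=roi&(S>90)&(V>50)&(H<30);tr[:,:328]=0
print('tray',rect(f,tr,.022))
print('grip',[r for r in rect(f,roi&(V<75)&(np.arange(512)[None]>350)&(np.arange(512)[None]<373)&(np.arange(384)[:,None]>203)&(np.arange(384)[:,None]<221),.092,20)])
s=cv2.imread('pics/side_a.png')
cv2.imwrite('pics/sidecrop.png',cv2.resize(s[165:315,195:285],None,fx=4,fy=4,interpolation=cv2.INTER_CUBIC))
E
```

```text
(239, 215) [ 14  87 172]
(290, 208) [ 15  97 181]
(222, 200) [ 19  67 207]
(355, 212) [ 23 163 247]
(340, 215) [ 11 114 101]
(363, 213) [ 12  31 106]
orange []
cork [(array([446.4,  36.9], dtype=float32), np.float32(114.6), np.float32(22.1), np.float32(7.0), array([241., 216.])), (array([463.1, -80.7], dtype=float32), np.float32(113.1), np.float32(22.2), np.float32(8.6), array([290., 209.]))]
black []
tray [(array([ 457.3, -259.8], dtype=float32), np.float32(130.0), np.float32(99.6), np.float32(97.1), array([360., 211.]))]
grip [(array([ 446.4, -244. ], dtype=float32), np.float32(24.7), np.float32(7.9), np.float32(19.9), array([360., 214.]))]
```

View pics/sidecrop.png

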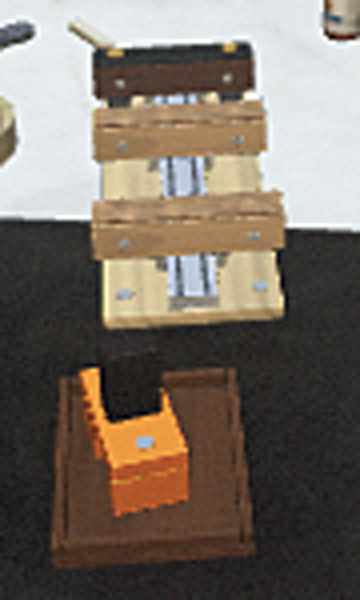

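The side crop shows the gauge's near end at about (147,480). The slot isn't visible, so I still don't know which end is the foot. I'll go there and look with the wrist camera.

Run:
```python
from h import *
f=load('top_a');im=f['image'];hsv=cv2.cvtColor(im,cv2.COLOR_RGB2HSV)
H,S,V=[hsv[...,i].astype(int) for i in range(3)]
roi=np.zeros(im.shape[:2],bool);roi[180:240,335:385]=1
print('orange',rect(f,roi&(V>170)&(H<30),.048))
print(load('top_a')['state']['joint_positions'])
move([.44,-.25,.20],107)
```

```text
orange [(array([ 448.9, -256.7], dtype=float32), np.float32(80.4), np.float32(40.3), np.float32(110.1), array([361., 213.]))]
[-9.36900285e-01  3.59390054e-01  1.10839861e-02 -3.38794317e-04
 -1.22410988e+00 -2.88097778e-01]
pos [ 0.2286 -0.6346  0.2141] yaw 109.81 t 0.1 F [-0.2 -0.  -0.6] -> rows [-1.6462  1.451   0.0726] roll 0.0312
```

The gauge fits as 80.4 x 40.3 mm at (449,-257), yaw 110°.

>>> play_rows(moves=[-0.2,0.18,0,0,-0.4,0.36,0,0,-0.58,0.54,0,0,-0.76,0.7,0,0,-0.93,0.86,0,0,-0.93,0.86,0,0])

```text
clock: 0.7
eef_pos: [0.3473, -0.4062, 0.2152]
tcp_rot: [0.001, -0.174, 0.985, 0.0]
force: [0.1, 0.2, -0.6]
finger_gap: 0.0878
grasp_force: 0.0
```

>>> play_rows(moves=[-0.16,0.14,0,0,-0.34,0.28,0.03,0,-0.52,0.43,0.05,0,-0.68,0.55,0.07,0,-0.7,0.6,0.07,0,-0.7,0.6,0.07,0,-0.7,0.6,0.07,0])

```text
clock: 1.4
eef_pos: [0.4362, -0.2501, 0.201]
tcp_rot: [-0.0, -0.172, 0.985, -0.0]
force: [-0.4, 0.2, -0.5]
finger_gap: 0.0876
grasp_force: 0.0
```

```bash
python3 cap.py b wrist; python3 -c "
import cv2
cv2.imwrite('pics/wv.png',cv2.imread('pics/wrist_b.png'))"
```

```text
1.4 [ 0.4361987  -0.25013529  0.20095014] [-1.65119538e-04 -1.72273624e-01  9.85049121e-01 -1.55785540e-05] 0.08764166742020074
```

View pics/wrist_b.png

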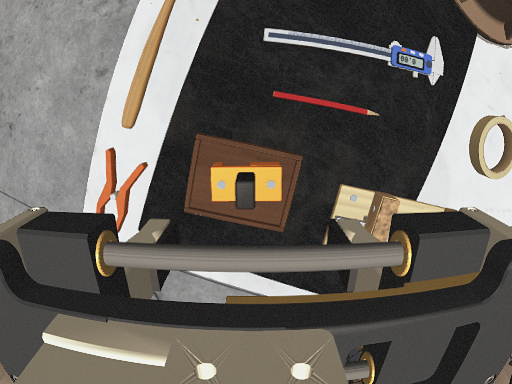

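The wrist view (+y to the right) shows dark orange side strips on the far face. There is a short one at about x=218-230 and a long one at about 248-282, so the foot points to +y. I'll check this numerically and refine the grip pose.

Run:
```python
from h import *
f=load('wrist_b');im=f['image'];hsv=cv2.cvtColor(im,cv2.COLOR_RGB2HSV)
H,S,V=[hsv[...,i].astype(int) for i in range(3)]
roi=np.zeros(im.shape[:2],bool);roi[155:212,205:290]=1
o=roi&(S>190)&(H<20)
for r in range(160,170): print(r,np.where(o[r])[0])
y=roi&(V>190)&(S>120); y=cv2.morphologyEx(y.astype(np.uint8),cv2.MORPH_CLOSE,np.ones((5,5)))
print(rect(f,(y>0)&(H>=17),.048),rect(f,y,.048))
move([.449,-.257,.065],110)
```

```text
160 []
161 []
162 [218 219 220 222 251 252 253 254 256 257 258 259 260 262 263 264 265 266
 267 268 269 271 272 274 276 277 278]
163 [214 215 216 218 220 221 222 250 251 252 255 257 259 261 264 265 269 271
 272 274 276 277 278]
164 [213 218 221 222 253 255 256 258 259 260 261 265 266 270 271 272 274 275
 276 277 278]
165 [213 215 218 220 221 222 250 252 254 256 257 258 259 261 265 266 267 269
 270 276 279]
166 [212 213 214 215 216 217 218 219 220 221 222 223 224 226 227 228 229 230
 231 232 233 234 235 236 237 238 239 240 241 242 243 244 245 246 247 248
 249 250 251 252 257 258 259 261 262 263 264 265 266 267 269 271 273 274
 275 276 277 278 279 280]
167 [211]
168 []
169 []
[(array([ 451.9, -251.4], dtype=float32), np.float32(78.2), np.float32(38.5), np.float32(110.0), array([247., 183.]))] [(array([ 450.7, -251.4], dtype=float32), np.float32(79.7), np.float32(40.7), np.float32(109.9), array([247., 183.]))]
pos [ 0.4361 -0.2505  0.201 ] yaw 109.79 t 1.45 F [0.9 0.1 0.4] -> rows [-0.0499 -0.0525  0.68  ] roll -0.0024
```

>>> play_rows(moves=[-0.06,-0.04,0.2,0,-0.06,-0.04,0.4,0,-0.06,-0.04,0.56,0,-0.06,-0.04,0.665,0,-0.06,-0.04,0.665,0,-0.06,-0.04,0.665,0], grip=87)

```text
clock: 2.05
eef_pos: [0.4503, -0.2543, 0.0683]
tcp_rot: [-0.0, -0.172, 0.985, -0.0]
force: [0.6, 0.1, 0.1]
finger_gap: 0.0871
grasp_force: 0.0
```

>>> play_rows(moves=[0,0,0,0,0,0,0,0,0,0,0,0,0,0,0,0,0,0,0,0,0,0,0,0,0,0,0,0,0,0,0,0], grip=10, newtons=50)

```text
clock: 2.85
eef_pos: [0.4505, -0.2532, 0.0679]
tcp_rot: [-0.0, -0.172, 0.985, 0.0]
force: [-0.2, -0.4, -0.3]
finger_gap: 0.0285
grasp_force: 0.0
```

```bash
python3 cap.py c wrist top; python3 -c "
from h import *
move([.449,-.22,.2],97)"
```

```text
2.85 [ 0.45048404 -0.25323418  0.06792465] [-5.19884103e-05 -1.72086160e-01  9.85081900e-01  1.72895713e-05] 0.02853996138454428
pos [ 0.4505 -0.2533  0.0679] yaw 109.82 t 2.95 F [ 0.1 -1.9  1.1] -> rows [-0.0493  0.1591 -0.6604] roll 0.1424
```

View pics/wrist_c.png

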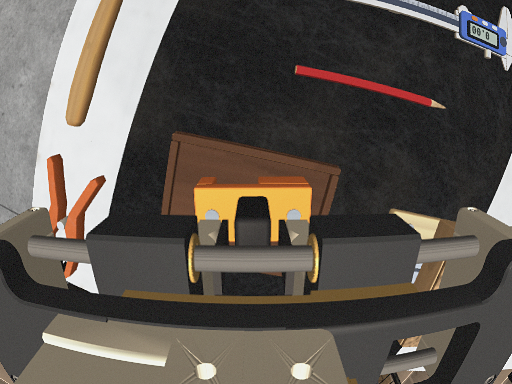

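The fingers straddle the grip evenly, at about (253,220), and are still closing.

>>> play_rows(moves=[0,0,0,0,0,0,0,0,0,0,0,0,0,0,0,0,0,0,-0.1,0,0,0,-0.25,0,0,0,-0.45,0,0,0,-0.5,0.05,0,0,-0.5,0.14,0,0,-0.5,0.14,0,0,-0.5,0.14])

```text
clock: 4.05
eef_pos: [0.4501, -0.2531, 0.1675]
tcp_rot: [-0.0, -0.065, 0.998, 0.0]
force: [-0.1, -0.0, -0.4]
finger_gap: 0.0193
grasp_force: 50.0
```

```bash
python3 cap.py d wrist top
python3 - <<'E'
from h import *
move([.449,-.22,.2],97)
for n in ('c','d'):
    f=load('wrist_'+n);im=f['image'];hsv=cv2.cvtColor(im,cv2.COLOR_RGB2HSV)
    H,S,V=[hsv[...,i].astype(int) for i in range(3)]
    o=(V>190)&(S>140)&(H>12)&(H<30)
    print(n,[(cv2.boundingRect(c)) for c in cv2.findContours(o.astype(np.uint8),0,2)[0] if cv2.contourArea(c)>100])
f=load('top_d');im=f['image'];hsv=cv2.cvtColor(im,cv2.COLOR_RGB2HSV)
H,S,V=[hsv[...,i].astype(int) for i in range(3)]
# bar centre lines at the bars' tops from the pristine top view
f=load('top_a');hsv=cv2.cvtColor(f['image'],cv2.COLOR_RGB2HSV)
H,S,V=[hsv[...,i].astype(int) for i in range(3)]
for lo,hi in((222,258),(272,310)):
    roi=np.zeros(V.shape,bool);roi[180:248,lo:hi]=1
    print(rect(f,roi&(H<17)&(S>74)&(V<195)&(V>90),.062))
roi=np.zeros(V.shape,bool);roi[190:250,190:225]=1
print(rect(f,roi&(V<90),.062),cast(f,[(199.6,204.2),(205.3,238.9)],.062))
E
```

```text
4.05 [ 0.45009498 -0.25311897  0.16754836] [-3.69185926e-04 -6.48160215e-02  9.97897144e-01  1.91358069e-04] 0.01929511463951547
pos [ 0.4501 -0.2532  0.1674] yaw 97.39 t 4.15 F [ 0.1 -0.1 -0.6] -> rows [-0.0155  0.1653 -0.1628] roll 0.0043
c [(194, 187, 118, 55)]
d [(194, 187, 118, 34)]
[(array([446.8,  36.3], dtype=float32), np.float32(114.1), np.float32(22.8), np.float32(7.6), array([241., 217.]))]
[(array([463.2, -80.9], dtype=float32), np.float32(117.8), np.float32(23.9), np.float32(8.2), array([290., 209.]))]
[(array([426.5, 123.7], dtype=float32), np.float32(100.4), np.float32(22.5), np.float32(8.6), array([205., 227.]))] [[0.47685008 0.1351576 ]
 [0.39350691 0.1219828 ]]
```

The grasp holds, with a 19.3 mm opening and 50 N. The jig's yaw is about 97.8°. I'll carry the gauge to just above the middle bar.

>>> play_rows(moves=[-0.02,0.2,-0.03,0,-0.04,0.42,-0.05,0,-0.08,0.65,-0.05,0,-0.1,0.85,-0.05,-0.005,-0.1,0.93,-0.05,-0.005,-0.1,0.93,-0.05,-0.005])

```text
clock: 4.75
eef_pos: [0.4468, -0.0644, 0.1778]
tcp_rot: [-0.0, -0.069, 0.998, 0.0]
force: [0.2, 0.5, -0.7]
finger_gap: 0.0197
grasp_force: 50.0
```

```bash
python3 -c "
from h import *
move([.4452,.0482,.13],97.8)"
```

```text
pos [ 0.4468 -0.0644  0.1778] yaw 97.96 t 4.75 F [ 0.2  0.5 -0.7] -> rows [-0.0702  0.5586  0.2393] roll 0.0018
```

>>> play_rows(moves=[-0.03,0.2,0.04,0,-0.06,0.42,0.12,0,-0.07,0.54,0.22,0,-0.07,0.56,0.24,0,-0.07,0.56,0.24,0])

```text
clock: 5.25
eef_pos: [0.4454, 0.0464, 0.1291]
tcp_rot: [-0.001, -0.068, 0.998, -0.001]
force: [-0.2, -1.1, -0.3]
finger_gap: 0.0197
grasp_force: 50.0
```

```bash
python3 cap.py e wrist top side
```

```text
5.25 [0.44543577 0.04642298 0.12906681] [-1.10230181e-03 -6.80254308e-02  9.97682780e-01 -6.28793952e-04] 0.019677417521294847
```

View pics/wrist_e.png

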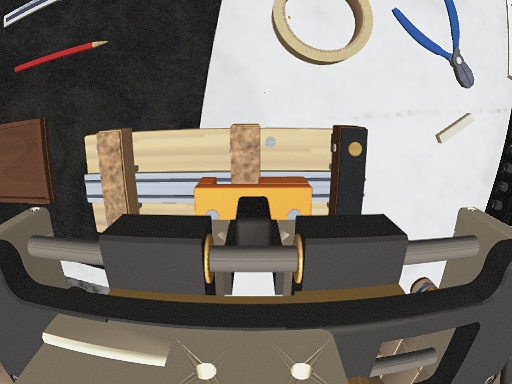

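The gauge hovers over the middle bar. Its orange bridge spans columns 194-312, the cork bar 231-260, and the bolted bar is at 333-366. I'll measure the y positions in the tool frame.

```bash
cat >> h.py <<'E'
def toolmeas(n,zbar,zg,bars=True):
    f=load('wrist_'+n);im=f['image'];hsv=cv2.cvtColor(im,cv2.COLOR_RGB2HSV)
    H,S,V=[hsv[...,i].astype(int) for i in range(3)]
    s=f['state'];M=Ro.from_quat(np.roll(s['tcp_rot'],-1)).as_matrix();p=np.array(s['eef_pos'])[:2]
    def ty(u,v,z): return ((cast(f,[(u,v)],z)[0]-p)@M[:2,:2]*1000).round(1)
    o=(V>150)&(S>160)&(H>8)&(H<30)
    for r in (190,198,206):
        c=np.where(o[r,180:330])[0]+180
        if len(c): print('gauge',r,c[0],c[-1],ty(c[0]-.5,r,zg),ty(c[-1]+.5,r,zg))
    cork=(H<17)&(S>74)&(V>80)&(V<200)
    for r in range(130,178,8):
        m=cork[r].astype(np.uint8);d=np.diff(np.r_[0,cv2.morphologyEx(m[None],cv2.MORPH_CLOSE,np.ones((1,7),np.uint8))[0].astype(int),0])
        for a,b in zip(np.where(d==1)[0],np.where(d==-1)[0]):
            if b-a>18 and 80<a<420: print('cork',r,a,b,ty(a-.5,r,zbar),ty(b-.5,r,zbar))
        k=V[r]<60;k[:325]=0;k[375:]=0;c=np.where(k)[0]
        if len(c)>10: print('  black',r,c[0],c[-1],ty(c[0]-.5,r,zbar),ty(c[-1]+.5,r,zbar))
E
python3 -c "
from h import *
toolmeas('e',.062,.109)"
```

```text
gauge 190 195 311 [ 17.2 -38.7] [17.2 40.1]
gauge 198 195 310 [ 11.5 -39. ] [11.5 39.7]
gauge 206 195 310 [  5.8 -39.3] [ 5.8 40.1]
cork 130 231 259 [ 53.7 -17.2] [53.6  5.1]
  black 130 334 366 [54.7 66.3] [55.9 95.4]
cork 138 97 132 [  51.4 -136.8] [  49.6 -101.9]
  black 138 332 366 [48.1 64.8] [49.2 95.8]
cork 146 97 132 [  44.2 -137.5] [  42.7 -102.4]
cork 146 231 259 [ 40.7 -17.4] [40.7  5.1]
  black 146 331 365 [41.5 64.2] [42.4 95.3]
cork 154 99 133 [  37.  -136.1] [  35.8 -102. ]
cork 154 240 259 [ 34.2 -10.2] [34.2  5.1]
  black 154 333 365 [34.8 66.3] [35.6 95.8]
cork 162 99 134 [  29.8 -136.9] [  28.9 -101.6]
cork 162 232 259 [ 27.6 -16.7] [27.6  5.2]
  black 162 332 364 [28.1 65.8] [28.7 95.4]
cork 170 100 135 [  22.5 -136.7] [  21.9 -101.3]
cork 170 232 260 [ 21.  -16.8] [21.  6.]
  black 170 332 364 [21.3 66.2] [21.7 96. ]
```

The wrist camera puts the bar 6 mm from tool centre, where it should be 12. The top camera suggests a smaller shift, so I'll shift 4.5 mm and lower gently, watching the force.

>>> play_rows(moves=[0,0.022,0.03,0,0,0.022,0.05,0,0,0.022,0.06,0,0,0.022,0.07,0,0,0.022,0.075,0,0,0.022,0.08,0])

```text
clock: 6.0
eef_pos: [0.4454, 0.051, 0.1139]
tcp_rot: [0.0, -0.067, 0.998, -0.0]
force: [0.9, 0.1, -0.7]
finger_gap: 0.0192
grasp_force: 50.0
```

>>> play_rows(moves=[0,0,0.01,0,0,0,0.02,0,0,0,0.03,0,0,0,0.03,0])

```text
clock: 6.4
eef_pos: [0.4451, 0.0509, 0.1077]
tcp_rot: [-0.0, -0.067, 0.998, -0.0]
force: [-0.5, -0.9, -1.3]
finger_gap: 0.0194
grasp_force: 50.0
```

>>> play_rows(moves=[0,0,0.015,0,0,0,0.03,0,0,0,0.045,0,0,0,0.045,0])

```text
clock: 6.8
eef_pos: [0.445, 0.0508, 0.0984]
tcp_rot: [-0.0, -0.067, 0.998, -0.0]
force: [0.2, 0.3, -0.5]
finger_gap: 0.0194
grasp_force: 50.0
```

```bash
python3 cap.py f wrist; python3 -c "
from h import *
toolmeas('f',.062,.078)"
```

```text
6.8 [0.44499624 0.05082816 0.09844066] [-4.35900161e-04 -6.67806095e-02  9.97767573e-01 -1.76195704e-04] 0.019421116972041418
gauge 190 195 311 [ 17.1 -38.7] [17.  40.2]
gauge 198 195 310 [ 11.4 -39. ] [11.4 39.8]
gauge 206 195 310 [  5.7 -39.4] [ 5.6 40.2]
cork 130 220 254 [ 55.9 -22.5] [55.7  1.1]
  black 130 337 373 [56.8 60.1] [58.  88.9]
cork 138 221 251 [ 50.3 -21.9] [50.1 -1. ]
  black 138 336 374 [51.  59.6] [52.2 90.1]
cork 146 221 252 [ 44.6 -22. ] [44.5 -0.3]
  black 146 335 374 [45.2 59.1] [46.2 90.5]
cork 154 222 253 [ 38.9 -21.4] [38.8  0.4]
  black 154 335 374 [39.4 59.4] [40.2 91. ]
cork 162 223 254 [ 33.2 -20.8] [33.1  1.1]
  black 162 337 374 [33.6 61.2] [34.2 91.5]
cork 170 222 254 [ 27.4 -21.7] [27.3  1.1]
  black 170 336 373 [27.6 60.8] [28.1 91.2]
```

The gauge is hooked. The bar sits about 1.5 mm off the slot centre, and there is about 26 mm to travel before contact. I'll draw most of it now and the rest in small steps.

>>> play_rows(moves=[0,0.015,0,0,0,0.035,0,0,0,0.055,0,0,0,0.075,0,0,0,0.09,0,0,0,0.1,0,0,0,0.1,0,0])

```text
clock: 7.55
eef_pos: [0.4425, 0.0707, 0.099]
tcp_rot: [-0.0, -0.067, 0.998, -0.0]
force: [1.1, -3.7, -1.4]
finger_gap: 0.0194
grasp_force: 50.0
```

```bash
python3 cap.py g wrist; python3 -c "
from h import *
toolmeas('g',.062,.078)"
```

```text
7.55 [0.44248066 0.07070018 0.09896384] [-1.93047043e-04 -6.70986599e-02  9.97746263e-01 -3.56242560e-04] 0.019440565894566424
gauge 190 194 311 [ 16.9 -39.5] [16.9 40.3]
gauge 198 195 310 [ 11.2 -39.2] [11.2 39.9]
gauge 206 195 310 [  5.5 -39.5] [ 5.5 40.3]
cork 130 203 247 [ 56.1 -34.6] [55.7 -3.8]
  black 130 325 350 [56.4 51.3] [57.2 70.9]
cork 138 213 247 [ 50.3 -27.6] [50.  -3.8]
  black 138 325 350 [50.7 51.5] [51.3 71.1]
cork 146 213 245 [ 44.6 -27.8] [44.4 -5.2]
  black 146 325 350 [45.  51.7] [45.5 71.5]
cork 154 214 247 [ 38.9 -27.2] [38.7 -3.8]
cork 162 214 246 [ 33.1 -27.4] [33.  -4.6]
  black 162 325 349 [33.3 52.3] [33.7 71.4]
cork 170 214 246 [ 27.3 -27.5] [27.2 -4.6]
  black 170 325 349 [27.4 52.6] [27.7 71.9]
```

The lip is drawing the bar, and about 7 mm remain.

>>> play_rows(moves=[0,0.01,0,0,0,0.018,0,0,0,0.024,0,0,0,0.026,0,0,0,0.026,0,0])

```text
clock: 8.1
eef_pos: [0.4418, 0.0758, 0.0989]
tcp_rot: [-0.0, -0.067, 0.998, -0.0]
force: [-0.2, -5.7, -1.1]
finger_gap: 0.019
grasp_force: 50.1
```

>>> play_rows(moves=[0,0.003,0,0,0,0.005,0,0])

```text
clock: 8.3
eef_pos: [0.4417, 0.0768, 0.0989]
tcp_rot: [-0.0, -0.067, 0.998, -0.0]
force: [-0.1, -5.0, -1.9]
finger_gap: 0.0195
grasp_force: 50.1
```

>>> play_rows(moves=[0,0.003,0,0,0,0.005,0,0,0,0.005,0,0])

```text
clock: 8.6
eef_pos: [0.4416, 0.0778, 0.0989]
tcp_rot: [-0.0, -0.067, 0.998, -0.0]
force: [0.6, -5.3, -1.7]
finger_gap: 0.0197
grasp_force: 50.1
```

```bash
python3 cap.py i wrist; python3 -c "
from h import *
toolmeas('i',.062,.078)"
```

```text
8.6 [0.44155565 0.07782479 0.09890099] [-1.70102769e-04 -6.68184361e-02  9.97765132e-01 -9.83488178e-05] 0.019659322941579863
gauge 190 194 311 [ 16.9 -39.5] [16.9 40.3]
gauge 198 195 310 [ 11.3 -39.1] [11.2 39.9]
gauge 206 195 310 [  5.5 -39.5] [ 5.5 40.3]
cork 130 212 244 [ 55.9 -28.2] [55.7 -5.8]
  black 130 325 341 [56.4 51.3] [56.9 64. ]
cork 138 213 243 [ 50.3 -27.6] [50.1 -6.5]
  black 138 325 341 [50.7 51.5] [51.1 64.2]
cork 146 213 247 [ 44.6 -27.7] [44.4 -3.8]
cork 154 213 246 [ 38.9 -27.9] [38.7 -4.5]
cork 162 214 247 [ 33.1 -27.3] [33.  -3.8]
  black 162 325 340 [33.3 52.3] [33.5 64.4]
cork 170 214 245 [ 27.3 -27.5] [27.2 -5.3]
  black 170 325 339 [27.4 52.6] [27.6 64.1]
```

>>> play_rows(moves=[0,0.003,0,0,0,0.005,0,0,0,0.005,0,0])

```text
clock: 8.95
eef_pos: [0.4415, 0.0789, 0.0989]
tcp_rot: [-0.0, -0.067, 0.998, -0.0]
force: [0.5, -4.4, -0.7]
finger_gap: 0.0196
grasp_force: 50.1
```

>>> play_rows(moves=[0,0.003,0,0,0,0.005,0,0,0,0.005,0,0])

```text
clock: 9.25
eef_pos: [0.4412, 0.0793, 0.0989]
tcp_rot: [-0.0, -0.067, 0.998, -0.001]
force: [2.4, -7.2, -1.0]
finger_gap: 0.0199
grasp_force: 50.1
```

>>> play_rows(moves=[0,0.003,0,0,0,0.003,0,0])

```text
clock: 9.45
eef_pos: [0.4412, 0.0795, 0.099]
tcp_rot: [-0.0, -0.067, 0.998, -0.001]
force: [1.8, -9.8, -0.4]
finger_gap: 0.0198
grasp_force: 50.1
```

Contact: the force has risen to 10 N and the motion has stalled. I'll back off 4 mm inside the slot play, lift, and step over to the outer bar.

>>> play_rows(moves=[0,-0.01,0,0,0,-0.02,0,0,0,-0.02,-0.02,0,0,-0.02,-0.1,0,0,-0.02,-0.2,0,0,-0.02,-0.26,0,0,-0.2,-0.26,0,0,-0.42,-0.26,0,0,-0.62,-0.24,0,0,-0.74,-0.18,0,0,-0.74,-0.15,0,0,-0.74,-0.15,0])

```text
clock: 10.65
eef_pos: [0.4608, -0.0663, 0.1284]
tcp_rot: [-0.0, -0.066, 0.998, 0.0]
force: [0.7, 0.7, -0.7]
finger_gap: 0.0193
grasp_force: 50.0
```

```bash
python3 cap.py j wrist; python3 -c "
from h import *
toolmeas('j',.062,.109)"
```

```text
10.65 [ 0.46078921 -0.06634275  0.12840029] [-4.44378168e-04 -6.58695449e-02  9.97828127e-01  1.88284866e-04] 0.019250807644417476
gauge 190 195 311 [ 17.4 -38.5] [17.3 40. ]
gauge 198 195 310 [ 11.7 -38.8] [11.7 39.7]
gauge 206 195 310 [  6.  -39.1] [ 6. 40.]
cork 130 223 252 [ 53.7 -23.4] [53.5 -0.4]
cork 138 225 252 [ 47.3 -21.9] [47.1 -0.4]
cork 138 378 413 [ 49.6 106. ] [ 51.4 141.1]
cork 146 223 252 [ 40.8 -23.6] [40.7 -0.4]
cork 146 378 413 [ 42.8 106.4] [ 44.3 141.8]
cork 154 377 412 [ 35.9 106. ] [ 37.1 141.5]
cork 162 223 252 [ 27.7 -23.9] [27.6 -0.4]
cork 162 377 407 [ 28.9 106.6] [ 29.7 136.9]
cork 170 225 251 [ 21.1 -22.4] [21.  -1.2]
cork 170 376 411 [ 21.9 106.3] [ 22.6 142.1]
```

View pics/wrist_j.png

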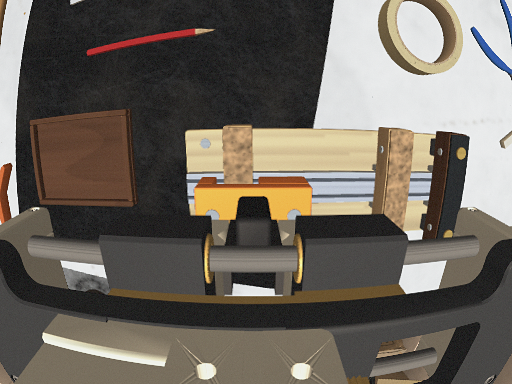

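The outer bar centre is at -12 mm in the tool frame, right under the slot. Contact should come 68 mm short of the first contact along the rail, at a TCP of about (0.4504, 0.0120). Lowering.

>>> play_rows(moves=[0,0,0.04,0,0,0,0.07,0,0,0,0.09,0,0,0,0.11,0,0,0,0.13,0,0,0,0.148,0,0,0,0.148,0])

```text
clock: 11.4
eef_pos: [0.4608, -0.0662, 0.0988]
tcp_rot: [-0.0, -0.067, 0.998, -0.0]
force: [-0.3, 0.0, -0.5]
finger_gap: 0.0191
grasp_force: 50.0
```

>>> play_rows(moves=[0,0.015,0,0,0,0.04,0,0,0,0.08,0,0,0,0.12,0,0,0,0.16,0,0,0,0.2,0,0,0,0.24,0,0,0,0.28,0,0,0,0.31,0,0,0,0.335,0,0,0,0.35,0,0,0,0.35,0,0])

```text
clock: 12.6
eef_pos: [0.4514, 0.0033, 0.0994]
tcp_rot: [-0.0, -0.067, 0.998, -0.0]
force: [-0.2, -3.2, -0.9]
finger_gap: 0.0196
grasp_force: 50.0
```

```bash
python3 cap.py k wrist; python3 -c "
from h import *
toolmeas('k',.062,.078)
move([.4504,.0120,.0985],97.7)"
```

```text
12.6 [0.45144151 0.00330219 0.09942216] [-2.13090551e-04 -6.70710704e-02  9.97748161e-01 -1.83220312e-04] 0.019578777957480854
gauge 190 194 311 [ 16.8 -39.6] [16.8 40.4]
gauge 198 195 311 [ 11.1 -39.2] [11.1 40.7]
gauge 206 195 310 [  5.3 -39.6] [ 5.3 40.4]
cork 130 214 246 [ 55.9 -26.9] [55.6 -4.5]
cork 130 313 350 [56.2 42.7] [57.1 70.3]
cork 138 213 247 [ 50.2 -27.7] [50.  -3.8]
cork 138 313 351 [50.5 42.9] [51.3 71.3]
cork 146 213 245 [ 44.5 -27.8] [44.3 -5.2]
cork 146 313 350 [44.7 43. ] [45.4 70.9]
cork 154 214 247 [ 38.8 -27.2] [38.6 -3.8]
cork 154 316 350 [39.  45.5] [39.5 71.2]
cork 162 216 247 [ 33. -26.] [32.9 -3.8]
cork 162 312 350 [33.1 42.8] [33.6 71.6]
cork 170 215 246 [ 27.2 -26.8] [27.1 -4.6]
cork 170 312 350 [27.3 43. ] [27.6 72. ]
pos [0.4515 0.0032 0.0994] yaw 97.67 t 12.65 F [-0.9 -2.8 -1. ] -> rows [-0.0005  0.0442  0.0045] roll -0.0003
```

>>> play_rows(moves=[0,0.01,0,0,0,0.02,0,0,0,0.03,0,0,0,0.034,0,0,0,0.036,0,0,0,0.036,0,0])

```text
clock: 13.25
eef_pos: [0.4506, 0.0101, 0.0993]
tcp_rot: [-0.0, -0.067, 0.998, -0.0]
force: [0.2, -4.5, -0.2]
finger_gap: 0.0197
grasp_force: 50.1
```

>>> play_rows(moves=[0,0.003,0,0,0,0.004,0,0,0,0.004,0,0])

```text
clock: 13.55
eef_pos: [0.4504, 0.0109, 0.0993]
tcp_rot: [-0.0, -0.067, 0.998, -0.0]
force: [-1.2, -6.1, -1.1]
finger_gap: 0.0196
grasp_force: 50.1
```

>>> play_rows(moves=[0,0.002,0,0,0,0.003,0,0,0,0.003,0,0])

```text
clock: 13.85
eef_pos: [0.4504, 0.0115, 0.0993]
tcp_rot: [-0.0, -0.067, 0.998, -0.0]
force: [-0.5, -4.4, -1.5]
finger_gap: 0.0198
grasp_force: 50.1
```

```bash
python3 cap.py l wrist; python3 -c "
from h import *
toolmeas('l',.062,.078)" | grep cork
```

```text
13.85 [0.45036883 0.01146736 0.09932167] [-2.52790422e-04 -6.67428467e-02  9.97770168e-01 -1.43487685e-04] 0.019776775558080238
cork 130 206 245 [ 56.  -32.5] [55.6 -5.1]
cork 130 302 340 [56.  34.8] [56.8 62.6]
cork 138 213 247 [ 50.2 -27.7] [50.  -3.8]
cork 138 303 340 [50.3 35.6] [51.  62.9]
cork 146 213 245 [ 44.5 -27.8] [44.4 -5.2]
cork 146 303 340 [44.6 35.8] [45.2 63.1]
cork 154 214 247 [ 38.8 -27.2] [38.7 -3.8]
cork 154 305 339 [38.9 37.4] [39.3 62.7]
cork 162 216 247 [ 33.  -25.9] [32.9 -3.8]
cork 162 302 339 [33.1 35.4] [33.4 63. ]
cork 170 214 246 [ 27.2 -27.6] [27.1 -4.6]
cork 170 302 339 [27.2 35.6] [27.5 63.4]
```

The foot is at the middle bar within 1 mm, and both gaps are about 44 mm. I'll back off, lift, and carry the gauge to the tray.

>>> play_rows(moves=[0,-0.01,0,0,0,-0.02,0,0,0,-0.02,-0.02,0,0,-0.02,-0.1,0,0,-0.02,-0.2,0,0,-0.02,-0.28,0,0.02,-0.2,-0.3,0,0.05,-0.42,-0.3,0,0.08,-0.64,-0.3,0,0.12,-0.82,-0.3,0,0.15,-0.95,-0.3,0,0.15,-0.95,-0.3,0])

```text
clock: 15.1
eef_pos: [0.4461, -0.1829, 0.1596]
tcp_rot: [0.0, -0.065, 0.998, -0.0]
force: [-0.4, 0.5, -1.9]
finger_gap: 0.0194
grasp_force: 50.0
```

```bash
python3 cap.py m top
python3 - <<'E'
from h import *
move([.4565,-.258,.1],97.1)
# bars seen from above, if not hidden
f=load('top_m');hsv=cv2.cvtColor(f['image'],cv2.COLOR_RGB2HSV)
H,S,V=[hsv[...,i].astype(int) for i in range(3)]
roi=np.zeros(V.shape,bool);roi[180:248,210:310]=1
print(rect(f,roi&(H<17)&(S>74)&(V<195)&(V>90),.062))
E
```

```text
15.1 [ 0.44607531 -0.18285116  0.15956487] [ 1.86836120e-04 -6.52608979e-02  9.97868217e-01 -3.39299741e-05] 0.01944342963475463
pos [ 0.4462 -0.1817  0.1595] yaw 97.49 t 15.15 F [ 0.1  1.2 -1.9] -> rows [-0.0013 -0.3848  0.2975] roll 0.0043
[(array([450.4,   9.4], dtype=float32), np.float32(198.2), np.float32(161.4), np.float32(89.1), array([250., 213.])), (array([ 467.4, -122.4], dtype=float32), np.float32(123.5), np.float32(17.0), np.float32(178.5), array([307., 206.]))]
```

>>> play_rows(moves=[0,-0.15,0,0,0,-0.3,0,0,0,-0.385,0.05,0,0,-0.385,0.18,0,0,-0.385,0.3,0,0,-0.385,0.38,0,0,-0.385,0.42,0,0,-0.385,0.445,0,0,-0.385,0.445,0])

```text
clock: 16.05
eef_pos: [0.4568, -0.2565, 0.0704]
tcp_rot: [-0.0, -0.067, 0.998, 0.0]
force: [0.8, -0.3, -1.2]
finger_gap: 0.0195
grasp_force: 50.0
```

>>> play_rows(moves=[0,0,0.006,0,0,0,0.011,0,0,0,0.013,0,0,0,0.013,0])

```text
clock: 16.45
eef_pos: [0.4566, -0.2569, 0.0681]
tcp_rot: [0.0, -0.067, 0.998, -0.0]
force: [-0.5, 0.5, -1.1]
finger_gap: 0.0196
grasp_force: 50.0
```

>>> play_rows(moves=[0,0,0.002,0,0,0,0.002,0,0,0,0.002,0])

```text
clock: 16.75
eef_pos: [0.4568, -0.2571, 0.0678]
tcp_rot: [0.0, -0.067, 0.998, -0.0]
force: [-1.0, -0.5, 2.6]
finger_gap: 0.0193
grasp_force: 50.0
```

>>> play_rows(moves=[0,0,0,0,0,0,0,0,0,0,0,0,0,0,0,0,0,0,0,0,0,0,0,0,0,0,-0.1,0,0,0,-0.3,0,0,0,-0.5,0,0.05,0,-0.75,0,0.05,0,-0.75,0,0.05,0,-0.75,0], grip=60)

```text
clock: 17.95
eef_pos: [0.4471, -0.2583, 0.2188]
tcp_rot: [0.002, -0.067, 0.998, -0.0]
force: [0.4, 0.1, -0.6]
finger_gap: 0.0599
grasp_force: 0.0
```

```bash
python3 cap.py z wrist side
```

```text
17.95 [ 0.44710072 -0.25826213  0.21877367] [ 1.73614992e-03 -6.67287046e-02  9.97769606e-01 -2.82841377e-04] 0.05988279960704839
```

View pics/wrist_z.png

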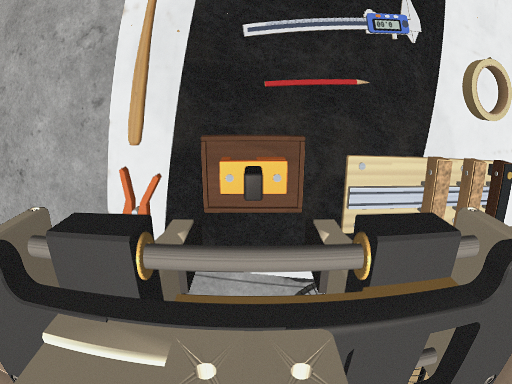

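Run:
```python
from h import *
f=load('wrist_z');hsv=cv2.cvtColor(f['image'],cv2.COLOR_RGB2HSV)
H,S,V=[hsv[...,i].astype(int) for i in range(3)]
y=(V>190)&(S>120)&(H>=12)&(H<30);y[:150]=0;y[215:]=0;y[:,:190]=0;y[:,310:]=0
print(rect(f,y,.048))
tr=(S>90)&(V>50)&(H<30);tr[:120]=0;tr[235:]=0;tr[:,:150]=0;tr[:,320:]=0
print(rect(f,tr,.022))
```

```text
[(array([ 458.2, -254.9], dtype=float32), np.float32(79.2), np.float32(39.0), np.float32(97.6), array([254., 176.]))]
[(array([ 461.3, -254.9], dtype=float32), np.float32(130.5), np.float32(101.6), np.float32(97.5), array([254., 174.])), (array([ 490.6, -384.1], dtype=float32), np.float32(32.6), np.float32(9.8), np.float32(156.0), array([155., 185.]))]
```

The gauge stands upright and centred in the tray at (253,176), within 3 mm of the tray centre and released. The three bars are evenly spaced. Handing in.

```bash
python3 -c "
from station import env
print(env.sign_off())"
```

```text
the job is handed in; nothing more can be done
None
```

The job is handed in at about 18 s: I measured both gaps at about 44 mm, the gauge stands upright and released in the tray, and the bottle was never approached, but the hand-in returned no verdict.

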